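Gauge, scan and dock battery packs

TASK

Flip the hinged stop down across the bed, then set all the loose battery packs (three or four) in one closed row on the bed, grip ribs in line with the fence, snug against the fence, the first pack against the infeed face of the stop. With the row so gauged, squeeze the hand scanner's trigger fully and let it go, then flip the stop fully up and back again and slide the row on along the fence until its first pack is home against the charging bay's end wall, the row still closed up and along the fence. Leave the other things alone.

Things in the scene. Friction and masses are not known exactly. Their poses are not given: they have to be found in the camera images.
- packA_mid (a point): battery pack, if present: white block 50 long (its x) x 58 wide (y) x 34 high, 220 g, with a grey grip rib centred on its top, 38 long (along x) x 14 thick (along y), from 34 to 66 above the underside. The point is the pack's centre, 33 above its underside; grip the rib about 22 above this point. z is up. Packs are alike, and the same either way round
- packB_mid (a point): battery pack, if present: white block 50 long (its x) x 58 wide (y) x 34 high, 220 g, with a grey grip rib centred on its top, 38 long (along x) x 14 thick (along y), from 34 to 66 above the underside. The point is the pack's centre, 33 above its underside; grip the rib about 22 above this point. z is up. Packs are alike, and the same either way round
- packC_mid (a point): battery pack, if present: white block 50 long (its x) x 58 wide (y) x 34 high, 220 g, with a grey grip rib centred on its top, 38 long (along x) x 14 thick (along y), from 34 to 66 above the underside. The point is the pack's centre, 33 above its underside; grip the rib about 22 above this point. z is up. Packs are alike, and the same either way round
- packD_mid (a point): battery pack, if present: white block 50 long (its x) x 58 wide (y) x 34 high, 220 g, with a grey grip rib centred on its top, 38 long (along x) x 14 thick (along y), from 34 to 66 above the underside. The point is the pack's centre, 33 above its underside; grip the rib about 22 above this point. z is up. Packs are alike, and the same either way round
- packE_mid (a point): battery pack, if present: white block 50 long (its x) x 58 wide (y) x 34 high, 220 g, with a grey grip rib centred on its top, 38 long (along x) x 14 thick (along y), from 34 to 66 above the underside. The point is the pack's centre, 33 above its underside; grip the rib about 22 above this point. z is up. Packs are alike, and the same either way round
- station: fixed station. x points across its bed to the fence, y along the bed in feed direction; origin on the table under the channel's centre line. Bed top 12 above the table. Channel 70 wide: lip at x -35 (7 above the bed), fence face at x +35 (28 above the bed, 40 thick). The bed runs from y -235 to the charging bay's end wall at y +235 (62 above the table)
- bay_end (a point): point on the charging bay's end wall, at the fence face, on the bed's top; axes as the station's. A pack against fence and wall has its centre at x -29, y -25, z +33 from here, the next ones at y -75, -125, -175
- stop_face (a point): point on the stop's gauging face (its infeed side, facing the station's -y), at the fence face, on the bed's top; fixed, also while the leaf is up; axes as the station's. A pack snug to fence and lowered stop has its centre at x -29, y -25, z +33 from here, the next ones at y -75, -125, -175
- stop (a joint): angle of the flip stop's steel leaf: 0 = down across the bed (lower edge 18 above the bed); grows as it swings up; 1.57 = upright, 2.2 = limit, leaning back behind the fence. Leaf 10 thick along the fence; stays where it is left (friction 0.1 N m)
- stop_hinge (a point): point on the leaf's hinge axis, which runs along the station's y, 55 above the table, abreast of the middle of the rod
- stop_rod (a point): middle of the leaf's round grip rod: 12 thick, 45 long, parallel to the hinge axis and 92 from it, standing out from the leaf's free end in feed direction. Pinched from above, fingers closing across the fence, it rolls between them as the leaf swings
- trigger (a joint): scanner trigger: 0 = let go (springs back by itself), 0.28 rad = squeezed fully; 5 N at first, 8 N at the end
- grip_mid (a point): hand scanner clamped upside down in a fixed stand behind the fence, grip up. Point 165 above the table, midway through grip plus squeezed trigger (39 thick; 50 with trigger out). x runs from trigger to grip: close the fingers along x, from above. Grip top 30 above the point, scanner body 40 below it; trigger 18 wide, hinged 37 below, its end about 18 above the point
- puck: bystander to leave alone: white round transducer puck, 78 across, 32 high; origin under its centre
- gel: bystander to leave alone: clear gel bottle with a blue label, 48 across, 150 high; origin under its centre
- spray: bystander to leave alone: white spray bottle with a red trigger, 72 across, 210 high; origin under its centre
- pump: bystander to leave alone: white pump bottle, 68 across, 193 high; origin under its centre
- dish: bystander to leave alone: open steel dish 160 x 100 x 25; origin under its centre
- roll: bystander to leave alone: roll of recorder paper lying down, 44 across, 75 long; origin under its centre
- clip: bystander to leave alone: small grey and white finger clip sensor, 55 x 24 x 22; origin under its centre

How it is judged:
By the outcome, as a careful person would: the job done as asked, in the order asked, and still so for the second after the job is handed in, with the robot touching nothing.
Of packA, packB, packC, packD, packE only 3 to 4 are there at a start; the rules pass over those that are not, and their reading is None.
At some moment in a run one of packA, packB, packC, packD, packE may be knocked a few centimetres aside while the robot is not near it.
Once in a run the grip may slacken for a moment while it holds something.
It also fails if it takes over 210 s, if anything falls off the work surface, if the arm or the gripper's body presses on something with over 40 N, if the wrist force passes 120 N, or if a joint passes its speed limit or range.

ROBOT

A 6-joint arm with a two-finger parallel gripper is mounted at the origin on the work surface. World frame = base frame: x ahead of the robot, y to its left, z up, the work surface at z = 0. Lengths are in m, angles in rad, forces in N, time in s.
With the tool pointing down it reaches from about 0.325 to 0.9 m from the base axis. Payload 6.1 kg.
Tool frame: the origin (TCP) lies midway between the tips of the shut fingers; the grasp point (between the pads) lies 19 mm behind it (r.hold_point_z is the distance from the TCP to the grasp point, in m); y points along the fingers, x is the direction in which the jaws open and shut, and the axes are right-handed (so a half turn about y gives the same grasp; the last joint's range is limited). The gripper opens to 85 mm and grips with 20 to 120 N. Pads are 22 mm wide; open, the fingers measure 114 mm over their backs; the gripper's body (76 mm by 85 mm) begins 54 mm behind the grasp point. The pads swing forward as they close: fully open they stand 13 mm farther back than shut.
Start: joints at [-1.33, 0.22, 1.526, -0, 1.395, -0.126], TCP at [0.224, -0.583, 0.231] pointing down, gripper open.
Joint ranges: [-2.98, 2.98], [-0.91, 2.08], [0.09, 2.57], [-1.24, 4.39], [0.2, 2.65], [-2.68, 2.68]. Speed limits (rad/s): [2.57, 2.57, 3.01, 3.14, 3.14, 3.14].

INTERFACE

Orientations are given as a rotation vector (axis times angle).
In Python, from rig import r gives the robot as it stands.
- The arm moves only by the tool carry_out, never from a script. Its argument "deltas" is a list that holds one entry, the list of rows, each a list of 4 numbers: the shift along the tool's x, y, z in cm, then the turn about the tool's y in degrees. A call has 1 to 8 rows; each row shifts and turns the commanded pose from where the row before left it, along the tool's axes as they then stand; what a row does not reach is not made up. A row lasts 1/8 s, in which the tool goes at most 62.5 mm and 10.7 degrees, less where a joint would pass 70% of its speed; a pose out of reach is approached as far as the arm can. A call is refused whole if a number of a shift passes 6.25 or a number of a turn 10.7, either way. A call with a gripper value outside its range is refused whole. "hand" is the closure, from 0 (fully open) to 1 (shut), set as the call begins (left out, the last holds). The fingers move at their own pace and stop on an object; "grip_force" is the grip in N (left out, the last holds). Time passes only in rows, so rows that do not move let the fingers close. It gives the time, the measured TCP pose, the force and the opening at its end, in the units of the state.
- r.read_state(): the state, without advancing time (a new reading comes with each control period).
- r.snapshot(name): name is "scene" or "top" or "wrist"; returns the picture (400x640x3 uint8, blue, green, red); there is no depth.
- r.camera_model(name): a dict with "mtx" (3x3 intrinsics, pixels), "k1" (the pictures are not rectified: a ray, as slopes to the right and down, at radius r is drawn at 1 + k1 r^2 times it, then the intrinsics apply), "eye" and "orientation" of the camera in the world. Camera axes: x right, y up, looking along -z (the intrinsics and any distortion apply to the point x, -y, -z); pixel columns grow to the right and rows downward; lengths in m; the calibration is good to about 2 mm. A picture is of the moment at which its call begins: read the wrist's pose just before it. camera_model takes no time and is no camera call; for the wrist camera it gives the pose at the moment of the call.
- r.sign_off(): hands the job in, once; it reports no verdict.
The state is a dict: "clock": time; "qpos": joint angles; "joint_vel": joint speeds; "tau": joint torques, N m; "eef_pos": TCP position; "orientation": TCP orientation; "contact_force": force on the tool from outside, world axes, zero at the start; "torque": the same for the moment, N m; "opening": opening from 0.0 (shut) to 1.0 (fully open).
Only numpy, scipy, OpenCV 4.12 (cv2) and the standard library are available. Lean on these libraries where they do the work, as an engineer would, in place of code of your own. Each camera call takes 0.05 s, during which the arm holds its last target. There are 200 camera calls.

## Working session

There is one attempt and no reset: what is moved stays moved. The work goes in short steps, Python scripts to look and compute and a tool call to move; the robot and the scene stay as the last step left them, time stands still between calls to the robot, and variables do not carry over. Pictures are saved under pics/ and viewed, about 12 in all and at most 16, crops included, and the job is handed in when it is done.

Besides the shell and the picture viewer there is one more tool, called after "Request:" as name([rows], argument=value, ...), one row to a line, values as JSON. carry_out: Moves the arm, as the interface text tells. Its arguments: {"type":"object","properties":{"deltas":{"type":"array","items":{"type":"array","items":{"type":"array","items":{"type":"number"}}}},"hand":{"type":"number"},"grip_force":{"type":"number"}},"required":["deltas"]}

```bash
ls; mkdir -p pics
python3 - <<'E'
from rig import r
import cv2
for n in("scene","top"):
    cv2.imwrite(f"pics/{n}0.png",r.snapshot(n)); print(n,r.camera_model(n))
print(r.camera_model("wrist")); print(r.read_state()); print(r.hold_point_z)
E
```

```text
pics
scene {'mtx': array([[418.19174614,   0.        , 319.64638942],
       [  0.        , 418.19174614, 202.78042536],
       [  0.        ,   0.        ,   1.        ]]), 'k1': -0.03914373574353054, 'eye': array([1.30339868, 0.3986961 , 0.79694227]), 'orientation': array([0.54368025, 0.98104928, 1.9169843 ])}
top {'mtx': array([[507.8031515 ,   0.        , 324.10991184],
       [  0.        , 507.8031515 , 200.51864595],
       [  0.        ,   0.        ,   1.        ]]), 'k1': -0.060885660825909085, 'eye': array([ 0.41028027, -0.06317794,  1.52506376]), 'orientation': array([ 0.04611502, -0.06909362, -1.55183641])}
{'mtx': array([[294.01018682,   0.        , 326.09222192],
       [  0.        , 294.01018682, 199.910308  ],
       [  0.        ,   0.        ,   1.        ]]), 'k1': -0.05018272271071158, 'eye': array([ 0.28964647, -0.55786867,  0.37221584]), 'orientation': array([-0.24474867,  0.1693027 , -1.19554908])}
{'clock': 0.1, 'qpos': array([-1.33010267e+00,  2.21158119e-01,  1.52752634e+00, -1.83451114e-05,
        1.39468024e+00, -1.26131211e-01]), 'joint_vel': array([-6.99104470e-04, -8.77650527e-04, -1.67937865e-03, -8.32441757e-05,
        1.86897535e-03, -5.88344374e-04]), 'tau': array([ 6.61603972e-04, -4.98244536e+01, -3.90548193e+01, -3.01816890e-04,
        5.72175864e-03,  2.95961975e-06]), 'eef_pos': array([ 0.22399808, -0.58288875,  0.23028622]), 'orientation': array([-1.35950844,  0.93581767, -0.93361454]), 'contact_force': array([-0.08540578,  0.15045084,  0.21220729]), 'torque': array([ 0.05457922,  0.01224029, -0.0488995 ]), 'opening': 0.9990228419777581}
0.0187
```

View pics/top0.png

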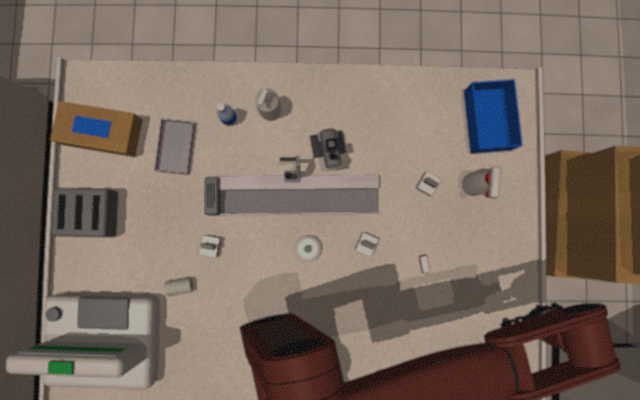

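View pics/scene0.png

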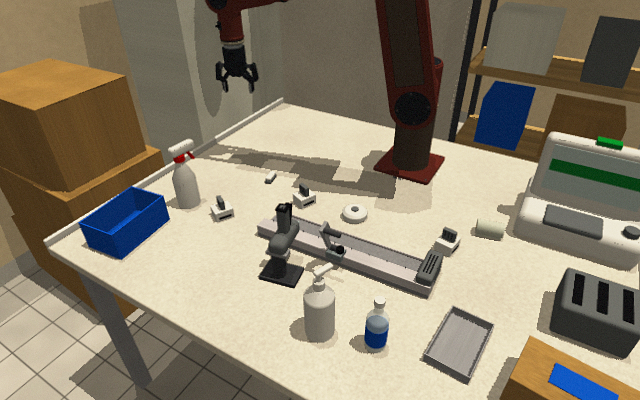

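```bash
cat > h.py <<'E'
import numpy as np, cv2
from scipy.spatial.transform import Rotation as R
from rig import r
def ray(cm,uv):
    m=cm["mtx"]; d=np.array([(uv[0]-m[0,2])/m[0,0],(uv[1]-m[1,2])/m[1,1]])
    s=d.copy()
    for _ in range(20): s=d/(1+cm["k1"]*(s@s))
    return R.from_rotvec(cm["orientation"]).apply([s[0],-s[1],-1.])
def onplane(cm,uv,z):
    v=ray(cm,uv); return cm["eye"]+v*(z-cm["eye"][2])/v[2]
def proj(cm,p):
    c=R.from_rotvec(cm["orientation"]).inv().apply(np.asarray(p,float)-cm["eye"])
    s=np.array([c[0],-c[1]])/-c[2]; s=s*(1+cm["k1"]*(s@s)); m=cm["mtx"]
    return np.array([m[0,0]*s[0]+m[0,2],m[1,1]*s[1]+m[1,2]])
def tri(c1,u1,c2,u2):
    a,b=ray(c1,u1),ray(c2,u2)
    s=np.linalg.lstsq(np.c_[a,-b],c2["eye"]-c1["eye"],rcond=None)[0]
    p,q=c1["eye"]+a*s[0],c2["eye"]+b*s[1]
    return (p+q)/2,np.linalg.norm(p-q)
def tool():
    s=r.read_state(); return s,s["eef_pos"],R.from_rotvec(s["orientation"])
E
python3 - <<'E'
from h import *
t=cv2.imread("pics/top0.png"); s=cv2.imread("pics/scene0.png")
a=cv2.resize(t[140:265,195:445],None,fx=3.2,fy=3.2,interpolation=cv2.INTER_CUBIC)
cv2.imwrite("pics/topc.png",a)
b=cv2.resize(s[170:300,200:470],None,fx=2.9,fy=2.9,interpolation=cv2.INTER_CUBIC)
cv2.imwrite("pics/scc.png",b)
E
```

```text
(no output)
```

View pics/topc.png

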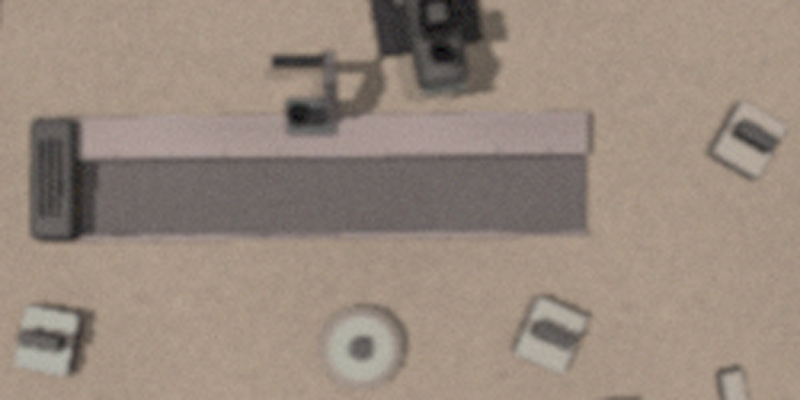

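View pics/scc.png

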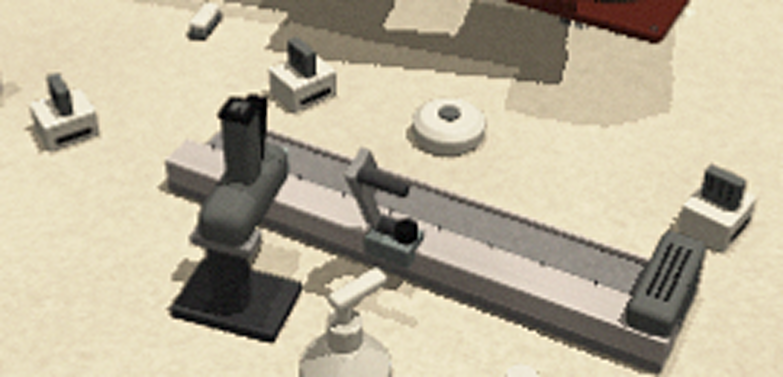

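Run:
```python
from h import *
np.set_printoptions(precision=4,suppress=True)
T=r.camera_model("top");S=r.camera_model("scene")
tc=lambda u,v:(195+u/3.2-.35,140+v/3.2-.35); sc=lambda u,v:(200+u/2.9-.3,170+v/2.9-.3)
for n,p,z in[("lipL",(80,237),.019),("lipR",(587,234),.019),("fenceL",(80,159),.04),("fenceR",(587,153.5),.04),("backL",(80,118),.04),("backR",(587,111),.04),("wall a",(78,120),.062),("wall b",(76,238),.062),("infeed bed",(586,195),.012)]:
    print(n,onplane(T,tc(*p),z))
print("rod",tri(T,tc(299,61),S,sc(387,182)))
print("rod ends", tri(T,tc(272,62),S,sc(408,186)),tri(T,tc(325,60),S,sc(360,172)))
print("grip top",tri(T,tc(437,12),S,sc(240,104)))
for n,p in[("p1",(749,140)),("p2",(551,333)),("p3",(48,340))]: print(n,onplane(T,tc(*p),.034))
for n,p in[("r1",(754,135)),("r2",(556,333)),("r3",(43,340))]: print(n,onplane(T,tc(*p),.066))
```

```text
lipL [0.4764 0.2249 0.019 ]
lipR [ 0.4879 -0.2456  0.019 ]
fenceL [0.547  0.2232 0.04  ]
fenceR [ 0.5609 -0.2423  0.04  ]
backL [0.5849 0.2245 0.04  ]
backR [ 0.6003 -0.2419  0.04  ]
wall a [0.5804 0.222  0.062 ]
wall b [0.4735 0.2203 0.062 ]
infeed bed [ 0.5247 -0.2451  0.012 ]
rod (array([0.6244, 0.0216, 0.1393]), np.float64(0.006876265562842565))
rod ends (array([0.6234, 0.0429, 0.143 ]), np.float64(0.003308247115712832)) (array([ 0.626 , -0.002 ,  0.1415]), np.float64(0.004166412961252404))
grip top (array([ 0.659 , -0.0967,  0.1994]), np.float64(0.0028392196485877287))
p1 [ 0.5771 -0.3938  0.034 ]
p2 [ 0.3957 -0.2116  0.034 ]
p3 [0.3809 0.2484 0.034 ]
r1 [ 0.5782 -0.3912  0.066 ]
r2 [ 0.3961 -0.2129  0.066 ]
r3 [0.3815 0.2462 0.066 ]
```

```bash
cat >> h.py <<'E'
np.set_printoptions(precision=4,suppress=True)
YAW=0.0299
E=np.array([np.cos(YAW),np.sin(YAW),0]); F=np.array([-np.sin(YAW),np.cos(YAW),0])
def need(tcp,jaw=E):
    """turn (deg about tool y) to bring jaw axis onto jaw, then shift (cm) in turned tool axes"""
    s,p,q=tool(); x=q.apply([1,0,0]); y=q.apply([0,1,0])
    a=np.degrees(np.arctan2(np.cross(x,jaw)@y,x@jaw)); a=(a+90)%180-90
    q2=q*R.from_rotvec([0,np.radians(a),0])
    print("pos",p,"toolx",x,"tooly",y,"q6",s["qpos"][5],"open",s["opening"],"t",s["clock"])
    print("turn",round(a,1),"shift",q2.inv().apply(np.asarray(tcp)-p)*100,"tool axes after",q2.as_matrix()[:,0],q2.as_matrix()[:,2])
E
python3 - <<'E'
from h import *
need([.624,.02,.24])
E
```

```text
pos [ 0.224  -0.5829  0.2303] toolx [ 0.3587 -0.9335 -0.0018] tooly [-0.0004  0.0017 -1.    ] q6 -0.12613121124205243 open 0.9990228419777581 t 0.1
turn -70.7 shift [41.7843 -0.8855 59.0677] tool axes after [ 0.9996  0.0299 -0.0004] [-0.0299  0.9996  0.0017]
```

Request:
carry_out([
  [[0, -1, 0, -10.1], [0, -1, 0, -10.1], [0, -1, 0, -10.1], [0, -1, 0, -10.1], [0, -1, 0, -10.1], [0, -1, 0, -10.1], [0, 0, 0, -10.1], [0, 0, 0, 0]],
], hand=0.3)

```text
clock: 1.1
eef_pos: [0.2241, -0.5832, 0.2908]
orientation: [-1.57, -0.022, 0.022]
contact_force: [-0.0, -0.3, 0.2]
opening: 0.702
```

Request:
carry_out([
  [[3.5, 0, 5, 0], [3.5, 0, 5, 0], [3.5, 0, 5, 0], [3.5, 0, 5, 0], [3.5, 0, 5, 0], [3.5, 0, 5, 0], [3.5, 0, 5, 0], [3.5, 0, 5, 0]],
])

```text
clock: 2.1
eef_pos: [0.4926, -0.1733, 0.291]
orientation: [-1.571, -0.02, 0.02]
contact_force: [0.4, -0.9, -0.0]
opening: 0.701
```

Request:
carry_out([
  [[3, 0, 4.5, 0], [3, 0, 4.5, 0], [3, 0, 4.5, 0], [3, 0, 4.5, 0], [0, 0, 0, 0], [0, 0, 0, 0]],
])

```text
clock: 2.85
eef_pos: [0.6062, 0.0083, 0.2906]
orientation: [-1.571, -0.021, 0.023]
contact_force: [1.1, -0.6, 0.7]
opening: 0.704
```

Run:
```python
from h import *
need([.624,.02,.24])
cv2.imwrite("pics/w1.png",r.snapshot("wrist"))
cv2.imwrite("pics/top1.png",r.snapshot("top"))
```

```text
pos [0.6062 0.0083 0.2906] toolx [ 0.9996  0.0283 -0.0015] tooly [-0.0015 -0.0004 -1.    ] q6 -0.14434522698622385 open 0.7042352198064631 t 2.85
turn -0.1 shift [1.8241 5.0525 1.1202] tool axes after [ 0.9996  0.0299 -0.0015] [-0.0299  0.9996 -0.0003]
```

View pics/w1.png

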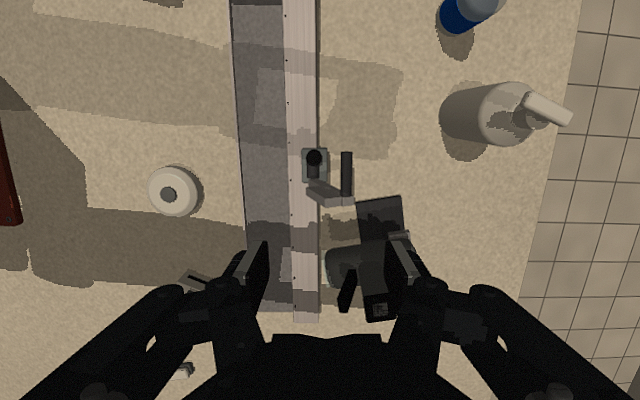

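Run:
```python
from h import *
W=r.camera_model("wrist");T=r.camera_model("top");S=r.camera_model("scene")
print(W["eye"])
tc=lambda u,v:(195+u/3.2-.35,140+v/3.2-.35); sc=lambda u,v:(200+u/2.9-.3,170+v/2.9-.3)
print("rod",tri(W,(346,174),S,sc(384,181)))
for z in(.13,.14,.15): print(onplane(W,(346,154),z),onplane(W,(347,193),z))
print("grip",tri(W,(380,306),S,sc(238,105)))
print("grip top corners",[onplane(W,p,.195) for p in((371,304),(388,302),(390,317),(373,319))])
print("trigger",[onplane(W,p,.183) for p in((347,310),(352,272))])
print("fence front",[onplane(W,p,.04)for p in((284,50),(291,290))],"wall")
w=cv2.imread("pics/w1.png");t=cv2.imread("pics/top1.png")
a=np.vstack([cv2.resize(w[135:325,250:450],None,fx=3,fy=3,interpolation=cv2.INTER_CUBIC)])
cv2.imwrite("pics/w1c.png",a)
```

```text
[0.6044 0.0775 0.433 ]
rod (array([0.6255, 0.0221, 0.1415]), np.float64(0.0020421196007966783))
[0.6257 0.0397 0.13  ] [ 0.6287 -0.0016  0.13  ]
[0.625 0.041 0.14 ] [0.6279 0.001  0.14  ]
[0.6243 0.0422 0.15  ] [0.6271 0.0036 0.15  ]
grip (array([ 0.6599, -0.0948,  0.1979]), np.float64(0.003819304426822084))
grip top corners [array([ 0.6514, -0.0925,  0.195 ]), array([ 0.6674, -0.0899,  0.195 ]), array([ 0.6709, -0.1068,  0.195 ]), array([ 0.6546, -0.1094,  0.195 ])]
trigger [array([ 0.6303, -0.1086,  0.183 ]), array([ 0.6329, -0.0656,  0.183 ])]
fence front [array([0.5503, 0.1543, 0.04  ]), array([ 0.5573, -0.1813,  0.04  ])] wall
```

View pics/w1c.png

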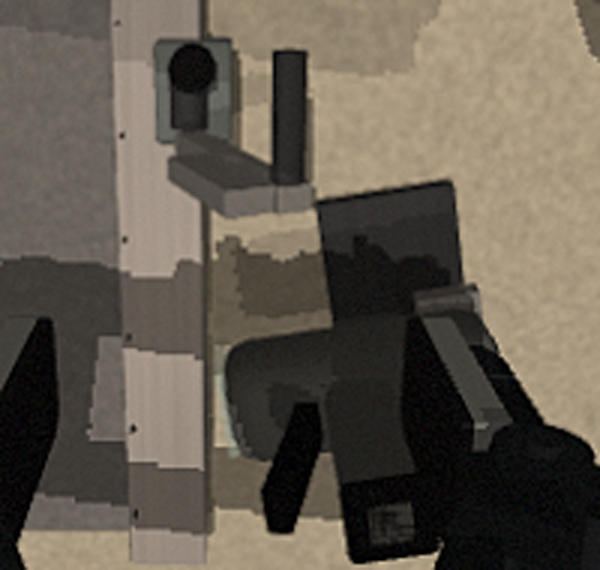

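Request:
carry_out([
  [[2.0, 0, 1.6, 0], [0, 4, 0, 0], [0, 4, 0, 0], [0, 3, 0, 0], [0, 3, 0, 0], [0, 2.7, 0, 0], [0, 0, 0, 0]],
], hand=0.55)

```text
clock: 3.82
eef_pos: [0.6238, 0.0237, 0.1218]
orientation: [-1.57, -0.017, 0.026]
contact_force: [0.3, -0.1, 0.3]
opening: 0.45
```

Request:
carry_out([
  [[0, 0, 0, 0], [0, 0, 0, 0], [0, 0, 0, 0], [0, 0, 0, 0]],
], hand=1.0, grip_force=30)

```text
clock: 4.32
eef_pos: [0.6275, 0.0243, 0.1261]
orientation: [-1.572, -0.026, 0.021]
contact_force: [1.0, -4.0, 5.8]
opening: 0.124
```

Run:
```python
from h import *
W={'mtx':r.camera_model("wrist")["mtx"],'k1':r.camera_model("wrist")["k1"]}
# camera pose rel. to tool is fixed: reconstruct at picture time
s,p,q=tool(); c=r.camera_model("wrist")
loc=q.inv().apply(c["eye"]-p); qr=q.inv()*R.from_rotvec(c["orientation"])
q0=R.from_matrix(np.c_[[.9996,.0283,-.0015],np.cross([-.0015,-.0004,-1],[.9996,.0283,-.0015])*-1,[0,0,0]]) if 0 else R.from_rotvec([-1.571,-.021,.023])
W["eye"]=np.array([.6062,.0083,.2906])+q0.apply(loc); W["orientation"]=(q0*qr).as_rotvec()
print(W["eye"])
for n,uv,z in[("knob top",(314,157),.075),("knob top",(314,157),.055),("block l",(301.5,165),.055),("block r",(327,165),.055),("knob base",(312.5,176),.055),("leaf face end",(325+12,206),.145),("leaf rod side",(347,196),.145)]: print(n,z,onplane(W,uv,z))
T=r.camera_model("top");tc=lambda u,v:(195+u/3.2-.35,140+v/3.2-.35)
print([onplane(T,tc(*p),.06) for p in((287,100),(337,100),(305,112))])
need([0,0,0])
```

```text
[0.6046 0.0785 0.4325]
knob top 0.075 [0.5908 0.0292 0.075 ]
knob top 0.055 [0.59   0.0264 0.055 ]
block l 0.055 [0.574  0.0156 0.055 ]
block r 0.055 [0.607  0.0166 0.055 ]
knob base 0.055 [0.5885 0.0016 0.055 ]
leaf face end 0.145 [ 0.6179 -0.0106  0.145 ]
leaf rod side 0.145 [0.6276 0.0003 0.145 ]
[array([0.6025, 0.0333, 0.06  ]), array([ 0.6033, -0.0121,  0.06  ]), array([0.5918, 0.0167, 0.06  ])]
pos [0.6275 0.0243 0.1261] toolx [0.9995 0.0298 0.0035] tooly [ 0.0035 -0.001  -1.    ] q6 -0.11594537643627234 open 0.12364339771590867 t 4.325
turn -0.0 shift [-62.8359  12.3903  -0.5407] tool axes after [0.9995 0.0299 0.0035] [-0.0299  0.9996 -0.0011]
```

Request:
carry_out([
  [[-1.22, -0.4, 0, 0], [-1.27, -0.22, 0, 0], [-1.28, -0.04, 0, 0], [-1.28, 0.13, 0, 0], [-1.24, 0.31, 0, 0], [-1.19, 0.48, 0, 0], [-1.11, 0.64, 0, 0], [-1.02, 0.79, 0, 0]],
])

```text
clock: 5.32
eef_pos: [0.5299, 0.0215, 0.1103]
orientation: [-1.572, -0.024, 0.024]
contact_force: [-11.1, -2.7, 16.0]
opening: 0.122
```

Request:
carry_out([
  [[-0.89, 0.93, 0, 0], [-0.75, 1.03, 0, 0], [-0.6, 1.14, 0, 0], [-0.44, 1.2, 0, 0], [-0.27, 1.26, 0, 0], [-0.09, 1.28, 0, 0], [0, 0.1, 0, 0], [0, 0, 0, 0]],
])

```text
clock: 6.32
eef_pos: [0.4954, 0.0206, 0.0359]
orientation: [-1.571, -0.017, 0.031]
contact_force: [-8.4, -7.6, 0.1]
opening: 0.123
```

Request:
carry_out([
  [[0, 0, 0, 0], [0, 0, 0, 0], [0, -3, 0, 0], [0, -6, 0, 0], [0, -6, 0, 0], [-2, -3, -5, 0], [-2, 0, -6, 0], [-2, 0, -6, 0]],
], hand=0.65)

```text
clock: 7.32
eef_pos: [0.4454, -0.1505, 0.2194]
orientation: [-1.572, -0.027, 0.022]
contact_force: [0.8, -1.5, 0.2]
opening: 0.353
```

Request:
carry_out([
  [[-2, 0, -6, 0], [0, 0, 0, 0], [0, 0, 0, 0]],
], hand=0.3)

```text
clock: 7.7
eef_pos: [0.4274, -0.2087, 0.2181]
orientation: [-1.57, -0.023, 0.022]
contact_force: [-0.6, 1.0, -0.2]
opening: 0.702
```

Run:
```python
from h import *
import pickle
need([.396,-.212,.2])
W=r.camera_model("wrist"); w=r.snapshot("wrist"); t=r.snapshot("top")
pickle.dump(W,open("W2.pkl","wb")); cv2.imwrite("pics/w2.png",w); cv2.imwrite("pics/top2.png",t)
cv2.imwrite("pics/c2.png",np.vstack([w[:400],cv2.resize(t[140:265,195:445],(640,320))[:200]]))
```

```text
pos [ 0.4274 -0.2087  0.2181] toolx [0.9996 0.0289 0.0006] tooly [ 0.0006  0.0007 -1.    ] q6 -0.6500745545540096 open 0.7019938335226362 t 7.7
turn -0.1 shift [-3.1488  1.8075 -0.2335] tool axes after [0.9996 0.0299 0.0006] [-0.0299  0.9996  0.0007]
```

View pics/c2.png

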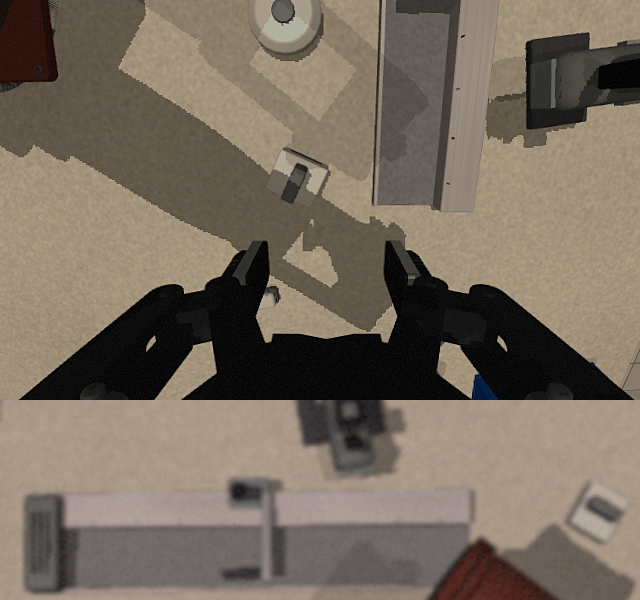

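```bash
cat >> h.py <<'E'
def pack(cm,corners):
    P=np.array([onplane(cm,c,.034)[:2] for c in corners]); c=P.mean(0)
    e=[(P[(i+1)%4]-P[i]) for i in range(4)]; L=[np.linalg.norm(v) for v in e]
    a=(e[0]-e[2])/2; b=(e[1]-e[3])/2
    print("centre",c,"sides mm",np.array(L)*1e3,"dir01",np.degrees(np.arctan2(a[1],a[0])),"dir12",np.degrees(np.arctan2(b[1],b[0])))
    return c
E
python3 - <<'E'
from h import *
import pickle
W=pickle.load(open("W2.pkl","rb")); w=cv2.imread("pics/w2.png")
c=pack(W,[(285,148),(329,164),(313,208),(267,190)])
print([onplane(W,p,.066) for p in((301,167),(290,196))])
# leaf infeed face & bed features
T=r.camera_model("top")
cv2.imwrite("pics/p2.png",cv2.resize(w[135:220,250:345],None,fx=6,fy=6,interpolation=cv2.INTER_CUBIC))
E
```

```text
centre [ 0.3964 -0.2075] sides mm [51.6375 54.6946 56.719  52.6679] dir01 -19.658935756001135 dir12 -110.76306577495012
[array([ 0.4017, -0.1894,  0.066 ]), array([ 0.3905, -0.2201,  0.066 ])]
```

View pics/p2.png

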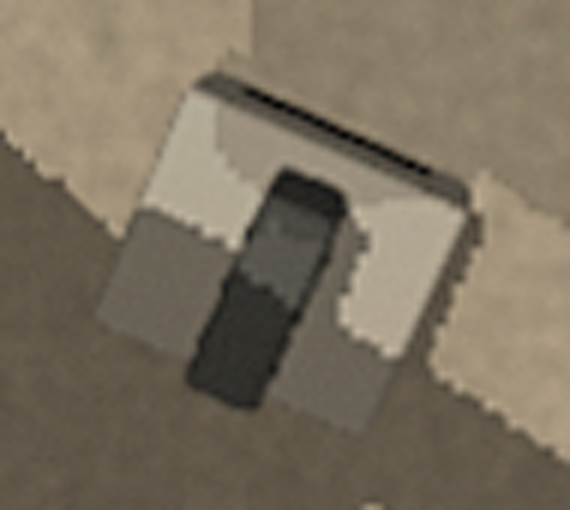

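Run:
```python
from h import *
import pickle
W=pickle.load(open("W2.pkl","rb"))
c=pack(W,[(282.3,149.5),(327.6,169.5),(310.1,206.8),(266,187.6)])
a=np.radians(-23)
need([*c,.042],np.array([np.cos(a),np.sin(a),0]))
```

```text
centre [ 0.3942 -0.2085] sides mm [54.7401 48.2731 55.0989 47.7577] dir01 -22.71120636875849 dir12 -113.38719499342457
pos [ 0.4277 -0.2077  0.218 ] toolx [0.9995 0.0317 0.0003] tooly [ 0.0003  0.0005 -1.    ] q6 -0.650412641059719 open 0.7001914618617376 t 7.8
turn 24.8 shift [-3.0625 17.5984 -1.3923] tool axes after [ 0.9205 -0.3907  0.    ] [0.3907 0.9205 0.0006]
```

Request:
carry_out([
  [[0, 0, 0, 8.3], [0, 0, 0, 8.3], [0, 0, 0, 8.2], [-3.1, 4, -1.4, 0], [0, 5, 0, 0], [0, 5, 0, 0], [0, 3, 0, 0], [0, 0.9, 0, 0]],
], hand=0.45)

```text
clock: 8.8
eef_pos: [0.3925, -0.2073, 0.0371]
orientation: [-1.546, 0.317, -0.311]
contact_force: [-0.5, -1.0, -0.1]
opening: 0.551
```

Request:
carry_out([
  [[0, 0, 0, 0], [0, 0, 0, 0], [0, 0, 0, 0], [0, 0, 0, 0]],
], hand=1.0, grip_force=40)

```text
clock: 9.3
eef_pos: [0.3939, -0.2102, 0.04]
orientation: [-1.548, 0.315, -0.318]
contact_force: [0.0, 0.9, 3.6]
opening: 0.153
```

Run:
```python
from h import *
need([0,0,0.2],E); print(r.read_state()["contact_force"])
```

```text
pos [ 0.3939 -0.2102  0.04  ] toolx [ 0.9199 -0.3922  0.0017] tooly [ 0.0015 -0.0009 -1.    ] q6 -0.2644493690310262 open 0.1534467858101366 t 9.3
turn -24.8 shift [-38.7187 -16.0806  22.1722] tool axes after [0.9996 0.0299 0.0015] [-0.0299  0.9996 -0.0009]
[0.0224 0.9088 3.5732]
```

Request:
carry_out([
  [[0, -4, 0, 0], [0, -5, 0, 0], [0, -3, 0, -8.3], [0, 0, 0, -8.3], [0, 0, 0, -8.2], [2, 0, 3, 0], [3, 0, 4, 0], [3, 0, 4, 0]],
])

```text
clock: 10.3
eef_pos: [0.4705, -0.0966, 0.1592]
orientation: [-1.571, -0.023, 0.022]
contact_force: [-0.3, -0.3, -1.9]
opening: 0.158
```

Request:
carry_out([
  [[3, 0, 3, 0], [2.2, 0, 1.8, 0], [0, 4, 0, 0], [0, 3, 0, 0], [0, 0, 0, 0], [0, 0, 0, 0]],
])

```text
clock: 11.05
eef_pos: [0.5211, -0.0482, 0.0901]
orientation: [-1.571, -0.024, 0.022]
contact_force: [-0.3, -0.1, -0.9]
opening: 0.155
```

Run:
```python
from h import *
need([.5215,-.048,.054],E); print(r.read_state()["contact_force"])
w=r.snapshot("wrist"); T=r.camera_model("top")
cv2.imwrite("pics/w3.png",w)
print(onplane(T,(301.3,195),.065))
```

```text
pos [ 0.5211 -0.0482  0.0901] toolx [0.9996 0.0296 0.0013] tooly [ 0.0013 -0.0003 -1.    ] q6 -0.27267352344809753 open 0.15457294885765566 t 11.05
turn -0.0 shift [0.035  3.613  0.0202] tool axes after [0.9996 0.0299 0.0013] [-0.0299  0.9996 -0.0003]
[-0.3088 -0.1404 -0.8692]
[ 0.5328 -0.0176  0.065 ]
```

View pics/w3.png

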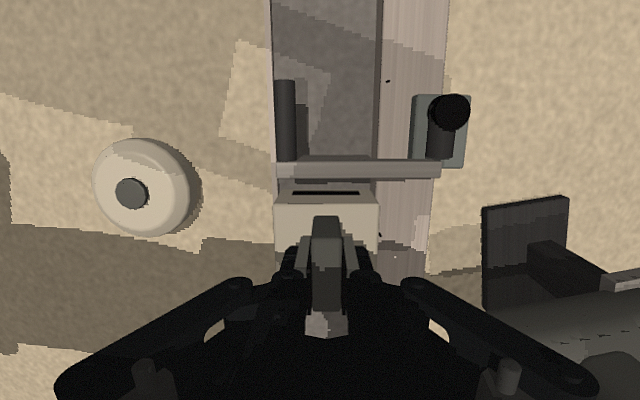

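Request:
carry_out([
  [[0, 2, 0, 0], [0, 1.2, 0, 0], [0, 0.4, 0, 0], [0, 0, 0, 0]],
])

```text
clock: 11.6
eef_pos: [0.5206, -0.048, 0.0533]
orientation: [-1.571, -0.024, 0.023]
contact_force: [1.2, 0.1, -1.6]
opening: 0.157
```

Request:
carry_out([
  [[0.2, 0.1, 0, 0], [0.2, 0, 0, 0], [0.2, 0, 0, 0], [0, 0, 0, 0]],
])

```text
clock: 12.1
eef_pos: [0.5257, -0.0477, 0.0521]
orientation: [-1.571, -0.022, 0.025]
contact_force: [-4.0, -0.7, 3.0]
opening: 0.153
```

Request:
carry_out([
  [[0, 0, 0.3, 0], [0, 0, 0.3, 0], [0, 0, 0.3, 0], [0, 0, 0, 0]],
])

```text
clock: 12.6
eef_pos: [0.5255, -0.0398, 0.0522]
orientation: [-1.573, -0.022, 0.025]
contact_force: [-4.8, -4.7, 2.3]
opening: 0.152
```

Request:
carry_out([
  [[0.1, 0, 0.2, 0], [0, 0, 0, 0], [0, 0, 0, 0]],
])

```text
clock: 12.98
eef_pos: [0.5256, -0.0393, 0.0523]
orientation: [-1.575, -0.021, 0.027]
contact_force: [-9.8, -12.1, 5.2]
opening: 0.153
```

Request:
carry_out([
  [[0, 0, 0, 0], [0, 0, 0, 0], [0, -2, 0, 0], [0, -4, 0, 0], [0, -5, 0, 0], [-2, -4, -5, 0], [-2, 0, -6, 0], [0, 0, -6, 0]],
], hand=0.65)

```text
clock: 13.98
eef_pos: [0.4938, -0.2048, 0.2008]
orientation: [-1.572, -0.027, 0.022]
contact_force: [0.4, -1.3, -0.3]
opening: 0.354
```

Request:
carry_out([
  [[0, 0, -6, 0], [2, 0, -4, 0], [2, 0, -2, 0], [0, 0, 0, 0], [0, 0, 0, 0]],
])

```text
clock: 14.6
eef_pos: [0.5371, -0.3215, 0.199]
orientation: [-1.57, -0.024, 0.024]
contact_force: [0.3, -0.2, 0.1]
opening: 0.35
```

Run:
```python
from h import *
import pickle
need([.577,-.393,.2])
W=r.camera_model("wrist"); w=r.snapshot("wrist"); t=r.snapshot("top")
pickle.dump(W,open("W4.pkl","wb")); cv2.imwrite("pics/w4.png",w);cv2.imwrite("pics/top4.png",t)
u=proj(W,[.577,-.393,.034]).astype(int); print(u)
x0,y0=max(u[0]-55,0),max(u[1]-55,0); print(x0,y0)
a=cv2.resize(w[y0:y0+110,x0:x0+110],(550,550),interpolation=cv2.INTER_CUBIC); cv2.imwrite("pics/p4.png",a)
```

```text
pos [ 0.5371 -0.3215  0.199 ] toolx [ 0.9995  0.0306 -0.0006] tooly [-0.0006  0.0008 -1.    ] q6 -0.696119766613797 open 0.3495369940127184 t 14.6
turn 0.0 shift [ 3.7756 -0.1125 -7.2618] tool axes after [ 0.9996  0.0299 -0.0006] [-0.0299  0.9996  0.0008]
[359 245]
304 190
```

View pics/p4.png

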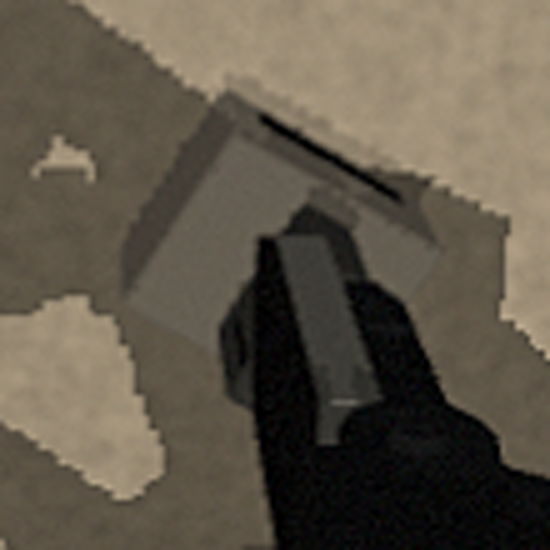

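Run:
```python
from h import *
import pickle
W=pickle.load(open("W4.pkl","rb"))
a,b,d=[onplane(W,(304+u/5-.4,190+v/5-.4),.034) for u,v in((243,135),(438,248),(127,295))]
c=(b+d)/2; print(c,np.linalg.norm(b-a),np.linalg.norm(d-a))
j=(b-a)/np.linalg.norm(b-a); k=a-d; k/=np.linalg.norm(k); print(np.degrees([np.arctan2(j[1],j[0]),np.arctan2(k[1],k[0])]))
need([c[0],c[1],.040],j)
```

```text
[ 0.5778 -0.3906  0.034 ] 0.052512423939541225 0.046346353178965426
[-29.3718  58.3382]
pos [ 0.537  -0.3213  0.1993] toolx [ 0.9995  0.0309 -0.0001] tooly [-0.0002  0.0004 -1.    ] q6 -0.6961283516955513 open 0.3484770418982192 t 14.7
turn 31.1 shift [ 6.9567 15.9263 -4.0417] tool axes after [ 0.8715 -0.4905 -0.0003] [0.4905 0.8715 0.0003]
```

Request:
carry_out([
  [[0, 0, 0, 10.3], [0, 0, 0, 10.4], [0, 0, 0, 10.4], [3.5, 0, -2.1, 0], [3.5, 2, -2, 0], [0, 5, 0, 0], [0, 5, 0, 0], [0, 3.9, 0, 0]],
], hand=0.45)

```text
clock: 15.7
eef_pos: [0.5773, -0.391, 0.0382]
orientation: [-1.532, 0.403, -0.4]
contact_force: [0.3, -0.5, 0.4]
opening: 0.55
```

Request:
carry_out([
  [[0, 0, 0, 0], [0, 0, 0, 0], [0, 0, 0, 0], [0, 0, 0, 0]],
], hand=1.0, grip_force=40)

```text
clock: 16.2
eef_pos: [0.5788, -0.3929, 0.042]
orientation: [-1.534, 0.4, -0.403]
contact_force: [-0.4, 0.4, 0.9]
opening: 0.153
```

Request:
carry_out([
  [[0, -4, 0, 0], [0, -5, 0, 0], [0, -3, 0, -10.3], [0, 0, 0, -10.4], [0, 0, 0, -10.4], [0, 0, 0, 0]],
])

```text
clock: 16.95
eef_pos: [0.5781, -0.3925, 0.1607]
orientation: [-1.571, -0.022, 0.022]
contact_force: [-0.3, -0.1, -2.1]
opening: 0.151
```

Run:
```python
from h import *
need([.523,-.105,.055],E)
```

```text
pos [ 0.5781 -0.3925  0.1607] toolx [0.9996 0.0282 0.0003] tooly [ 0.0003 -0.0003 -1.    ] q6 -0.7373964544009464 open 0.15116277718796714 t 16.95
turn -0.1 shift [-4.6524 10.5654 28.902 ] tool axes after [0.9996 0.0299 0.0003] [-0.0299  0.9996 -0.0003]
```

Request:
carry_out([
  [[-2.3, 0, 5, 0], [-2.3, 0, 5, 0], [0, 0, 5, 0], [0, 0, 5, 0], [0, 0, 5, 0], [0, 0, 3.9, 0], [0, 4, 0, 0], [0, 0, 0, 0]],
])

```text
clock: 17.95
eef_pos: [0.5209, -0.1035, 0.1176]
orientation: [-1.569, -0.017, 0.027]
contact_force: [0.4, -0.0, -0.9]
opening: 0.155
```

Request:
carry_out([
  [[0, 3, 0, 0], [0, 2.5, 0, 0], [0, 0.9, 0, 0], [0, 0.3, 0, 0], [0, 0, 0, 0]],
])

```text
clock: 18.58
eef_pos: [0.5245, -0.1055, 0.0546]
orientation: [-1.571, -0.024, 0.021]
contact_force: [-0.1, 0.1, -1.6]
opening: 0.153
```

Run:
```python
from h import *
need([.5276,-.0893,.054],E); print(r.read_state()["contact_force"])
w=r.snapshot("wrist"); cv2.imwrite("pics/w5.png",w); cv2.imwrite("pics/w5c.png",w[60:320,140:500])
```

```text
pos [ 0.5245 -0.1055  0.0546] toolx [0.9996 0.0291 0.0019] tooly [ 0.0019 -0.0007 -1.    ] q6 -0.37511311495284033 open 0.15263769312990466 t 18.575
turn -0.0 shift [0.3608 0.056  1.6124] tool axes after [0.9996 0.0299 0.0019] [-0.0299  0.9996 -0.0007]
[-0.1433  0.1332 -1.5603]
```

View pics/w5c.png

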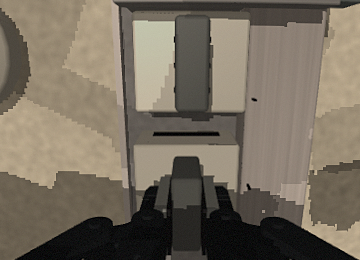

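Request:
carry_out([
  [[0.2, 0.1, 0, 0], [0.2, 0, 0, 0], [0, 0, 0.5, 0], [0, 0, 0.5, 0], [0, 0, 0.3, 0], [0, 0, 0, 0]],
])

```text
clock: 19.38
eef_pos: [0.527, -0.0946, 0.0542]
orientation: [-1.575, -0.023, 0.024]
contact_force: [-7.5, -8.8, 8.6]
opening: 0.153
```

Request:
carry_out([
  [[0, 0, 0.3, 0], [0, 0, 0.2, 0], [0, 0, 0, 0]],
])

```text
clock: 19.75
eef_pos: [0.5269, -0.0899, 0.0542]
orientation: [-1.576, -0.023, 0.024]
contact_force: [-9.1, -9.7, 8.2]
opening: 0.155
```

Request:
carry_out([
  [[-0.1, 0, 0.2, 0], [0, 0, 0.2, 0], [0, 0, 0, 0]],
])

```text
clock: 20.12
eef_pos: [0.5268, -0.0872, 0.0542]
orientation: [-1.578, -0.025, 0.022]
contact_force: [-5.6, -14.8, 2.9]
opening: 0.156
```

Request:
carry_out([
  [[0, 0, 0.2, 0], [0, 0, 0, 0], [0, 0, 0, 0]],
])

```text
clock: 20.5
eef_pos: [0.5268, -0.087, 0.0544]
orientation: [-1.581, -0.025, 0.022]
contact_force: [-4.8, -22.1, 2.2]
opening: 0.153
```

Request:
carry_out([
  [[0, 0, -0.25, 0], [0, 0, 0, 0]],
])

```text
clock: 20.75
eef_pos: [0.5268, -0.0873, 0.0542]
orientation: [-1.577, -0.025, 0.022]
contact_force: [-4.2, -13.7, 2.9]
opening: 0.152
```

Request:
carry_out([
  [[0, 0, 0, 0], [0, 0, 0, 0], [0, -2, 0, 0], [0, -4, 0, 0], [0, -5, 0, 0], [-3, -4, 4, 0], [-3, 0, 6, 0], [-3, 0, 6, 0]],
], hand=0.65)

```text
clock: 21.75
eef_pos: [0.4358, 0.0664, 0.2024]
orientation: [-1.57, -0.025, 0.021]
contact_force: [0.3, 1.4, 0.3]
opening: 0.353
```

Request:
carry_out([
  [[-3, 0, 5, 0], [-1, 0, 5, 0], [0, 0, 2, 0], [0, 0, 0, 0], [0, 0, 0, 0]],
], hand=0.1)

```text
clock: 22.38
eef_pos: [0.3926, 0.1832, 0.2013]
orientation: [-1.571, -0.024, 0.024]
contact_force: [-0.4, -0.3, -1.4]
opening: 0.898
```

Run:
```python
from h import *
import pickle
need([.381,.247,.2])
W=r.camera_model("wrist"); w=r.snapshot("wrist"); t=r.snapshot("top")
pickle.dump(W,open("W6.pkl","wb")); cv2.imwrite("pics/w6.png",w);cv2.imwrite("pics/top6.png",t)
u=proj(W,[.381,.247,.034]).astype(int); print(u)
x0,y0=max(u[0]-55,0),max(u[1]-55,0); print(x0,y0)
a=cv2.resize(w[y0:y0+110,x0:x0+110],(440,440),interpolation=cv2.INTER_CUBIC)
b=cv2.resize(t[130:290,180:460],(770,440),interpolation=cv2.INTER_CUBIC)[:, :350]
cv2.imwrite("pics/p6.png",np.hstack([a,b]))
```

```text
pos [0.3926 0.1832 0.2013] toolx [ 0.9995  0.0303 -0.0001] tooly [-0.     -0.0003 -1.    ] q6 0.22421140020142422 open 0.8975558457857412 t 22.375
turn 0.0 shift [-0.9708  0.1296  6.4077] tool axes after [ 0.9996  0.0299 -0.0001] [-0.0299  0.9996 -0.0003]
[316 121]
261 66
```

View pics/p6.png

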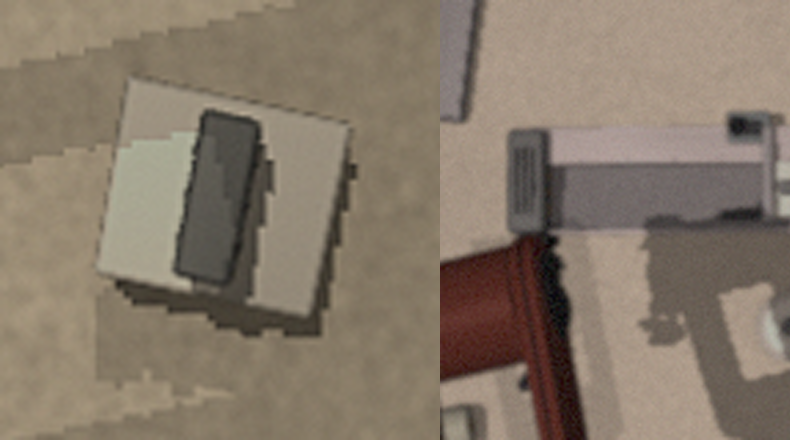

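Run:
```python
from h import *
import pickle
W=pickle.load(open("W6.pkl","rb"))
c=pack(W,[(261+u/4-.4,66+v/4-.4) for u,v in((130,77),(351,125),(312,318),(97,270))])
a=np.radians(-12.0)
need([c[0],c[1],.040],np.array([np.cos(a),np.sin(a),0]))
```

```text
centre [0.3806 0.2532] sides mm [56.1289 48.7886 56.875  48.0259] dir01 -10.38532599734818 dir12 -99.61245089411355
pos [0.3928 0.1828 0.2013] toolx [ 0.9996  0.0288 -0.    ] tooly [-0.     -0.0002 -1.    ] q6 0.22453757698579435 open 0.8990905226140983 t 22.475
turn 13.7 shift [-2.6552 16.1276  6.6287] tool axes after [ 0.9781 -0.2079  0.    ] [ 0.2079  0.9781 -0.0002]
```

Request:
carry_out([
  [[0, 0, 0, 6], [0, 0, 0, 6], [-2.4, 2, 5, 0], [0, 4, 1.5, 0], [0, 5, 0, 0], [0, 4, 0, 0], [0, 1.2, 0, 0], [0, 0, 0, 0]],
], hand=0.45)

```text
clock: 23.48
eef_pos: [0.3808, 0.2513, 0.0393]
orientation: [-1.567, 0.143, -0.141]
contact_force: [0.4, 0.4, 0.8]
opening: 0.551
```

Request:
carry_out([
  [[0, 0, 0, 0], [0, 0, 0, 0], [0, 0, 0, 0], [0, 0, 0, 0]],
], hand=1.0, grip_force=40)

```text
clock: 23.98
eef_pos: [0.3813, 0.2522, 0.0404]
orientation: [-1.565, 0.14, -0.142]
contact_force: [-0.4, -0.4, 7.1]
opening: 0.154
```

Request:
carry_out([
  [[0, -4, 0, 0], [0, -5, 0, 0], [0, -5, 0, -6], [0, 0, 0, -6], [0, 0, 0, 0]],
])

```text
clock: 24.6
eef_pos: [0.3806, 0.2518, 0.1796]
orientation: [-1.57, -0.023, 0.022]
contact_force: [-0.5, 0.5, -2.3]
opening: 0.155
```

Run:
```python
from h import *
need([.5245,-.160,.055],E); print(r.read_state()["contact_force"])
t=r.snapshot("top"); cv2.imwrite("pics/top7.png",t)
```

```text
pos [0.3806 0.2518 0.1796] toolx [0.9996 0.0291 0.0007] tooly [ 0.0006  0.0002 -1.    ] q6 0.38239081182613704 open 0.15492809595033263 t 24.6
turn -0.0 shift [ 13.1471  12.4576 -41.5973] tool axes after [0.9996 0.0299 0.0007] [-0.0299  0.9996  0.0002]
[-0.4822  0.5198 -2.3259]
```

Request:
carry_out([
  [[0.5, 0, -6, 0], [1.5, 0, -6, 0], [2, 0, -6, 0], [2, 0, -6, 0], [2, 0, -6, 0], [2, 0, -6, 0], [2, 0, -5.1, 0], [1.2, 0, 0, 0]],
])

```text
clock: 25.65
eef_pos: [0.5236, -0.1555, 0.1777]
orientation: [-1.571, -0.016, 0.02]
contact_force: [0.1, 0.8, -2.4]
opening: 0.154
```

Request:
carry_out([
  [[0, 4, 0, 0], [0, 4, 0, 0], [0, 0, 0, 0], [0, 0, 0, 0]],
])

```text
clock: 26.15
eef_pos: [0.5243, -0.1517, 0.1001]
orientation: [-1.571, -0.024, 0.023]
contact_force: [-0.3, -0.9, -1.1]
opening: 0.153
```

Run:
```python
from h import *
need([.525,-.155,.055],E)
w=r.snapshot("wrist"); t=r.snapshot("top"); cv2.imwrite("pics/w8.png",w); cv2.imwrite("pics/top8.png",t)
cv2.imwrite("pics/w8c.png",np.vstack([w[60:320,140:500],cv2.resize(t[60:400,20:560],(360,226))]))
```

```text
pos [ 0.5243 -0.1517  0.1001] toolx [0.9995 0.03   0.0003] tooly [ 0.0003  0.     -1.    ] q6 -0.45639655627687414 open 0.15339298916670205 t 26.15
turn 0.0 shift [ 0.0617  4.5139 -0.3307] tool axes after [0.9996 0.0299 0.0003] [-0.0299  0.9996 -0.    ]
```

View pics/w8c.png

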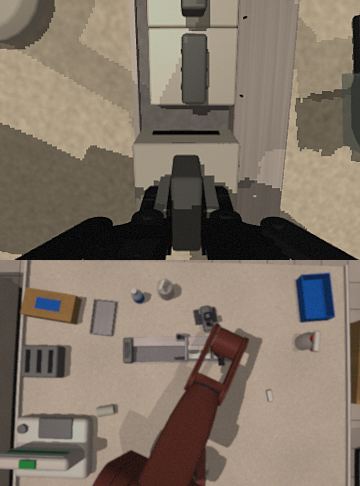

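Request:
carry_out([
  [[0, 2, -0.3, 0], [0, 1.8, 0, 0], [0, 0.8, 0, 0], [0, 0.1, 0, 0], [0, 0, 0, 0]],
])

```text
clock: 26.88
eef_pos: [0.5242, -0.1553, 0.0526]
orientation: [-1.571, -0.024, 0.023]
contact_force: [0.8, -0.0, -1.9]
opening: 0.158
```

Request:
carry_out([
  [[0.2, 0, 0, 0], [0.2, 0, 0, 0], [0, 0, 0.5, 0], [0, 0, 0.5, 0], [0, 0, 0.2, 0], [0, 0, 0, 0]],
])

```text
clock: 27.62
eef_pos: [0.5276, -0.1427, 0.0524]
orientation: [-1.57, -0.024, 0.024]
contact_force: [-0.2, 1.4, -1.8]
opening: 0.161
```

Request:
carry_out([
  [[0.2, 0.1, 0, 0], [0.1, 0.1, 0.2, 0], [0, 0, 0.2, 0], [0, 0, 0.2, 0], [0, 0, 0, 0]],
])

```text
clock: 28.25
eef_pos: [0.5286, -0.1416, 0.0527]
orientation: [-1.578, -0.021, 0.028]
contact_force: [-17.0, -13.8, 18.7]
opening: 0.155
```

Request:
carry_out([
  [[-0.15, -0.1, 0, 0], [0, 0, 0.2, 0], [0, 0, 0.1, 0], [0, 0, 0, 0]],
])

```text
clock: 28.75
eef_pos: [0.5283, -0.1385, 0.0527]
orientation: [-1.578, -0.023, 0.025]
contact_force: [-8.3, -15.0, 6.4]
opening: 0.154
```

Request:
carry_out([
  [[0, 0, 0.2, 0], [0, 0, 0.1, 0], [0, 0, 0, 0], [0, 0, 0, 0]],
])

```text
clock: 29.25
eef_pos: [0.5283, -0.1382, 0.0529]
orientation: [-1.582, -0.024, 0.024]
contact_force: [-8.5, -24.6, 3.8]
opening: 0.154
```

Request:
carry_out([
  [[0, 0, -0.3, 0], [0, 0, 0, 0]],
])

```text
clock: 29.5
eef_pos: [0.5283, -0.1385, 0.0526]
orientation: [-1.577, -0.023, 0.024]
contact_force: [-8.6, -14.4, 5.5]
opening: 0.156
```

Request:
carry_out([
  [[0, 0, 0, 0], [0, 0, 0, 0], [0, -2, 0, 0], [0, -4, 0, 0], [0, -6, 0, 0], [0, -6, -2, 0], [0, -6, -2, 0], [0, 0, -2, 0]],
], hand=0.65)

```text
clock: 30.5
eef_pos: [0.5336, -0.195, 0.2969]
orientation: [-1.576, -0.033, 0.016]
contact_force: [-0.3, -0.3, 0.5]
opening: 0.347
```

Request:
carry_out([
  [[4, 0, 0, 0], [4, 0, 0, 0], [4, 0, 0, 0], [0, 0, 0, 0], [0, 0, 0, 0]],
], hand=0)

```text
clock: 31.12
eef_pos: [0.6498, -0.1896, 0.2884]
orientation: [-1.57, -0.022, 0.026]
contact_force: [-1.5, 0.3, 0.6]
opening: 1.002
```

Run:
```python
from h import *
import pickle
need([.645,-.1,.25])
W=r.camera_model("wrist"); w=r.snapshot("wrist");t=r.snapshot("top")
pickle.dump(W,open("W9.pkl","wb")); cv2.imwrite("pics/w9.png",w);cv2.imwrite("pics/top9.png",t)
u=proj(W,[.645,-.1,.18]).astype(int); print(u)
x0,y0=max(u[0]-80,0),max(u[1]-75,0); print(x0,y0)
a=cv2.resize(w[y0:y0+150,x0:x0+160],None,fx=4,fy=4,interpolation=cv2.INTER_CUBIC)
cv2.imwrite("pics/p9.png",cv2.convertScaleAbs(a,alpha=1.8,beta=15))
```

```text
pos [ 0.6498 -0.1896  0.2884] toolx [ 0.9995  0.0305 -0.0024] tooly [-0.0025  0.0009 -1.    ] q6 -0.4307083346155428 open 1.0018334209874147 t 31.125
turn 0.0 shift [-0.2007  3.8465  8.9674] tool axes after [ 0.9995  0.0299 -0.0024] [-0.0299  0.9996  0.001 ]
[323  90]
243 15
```

View pics/p9.png

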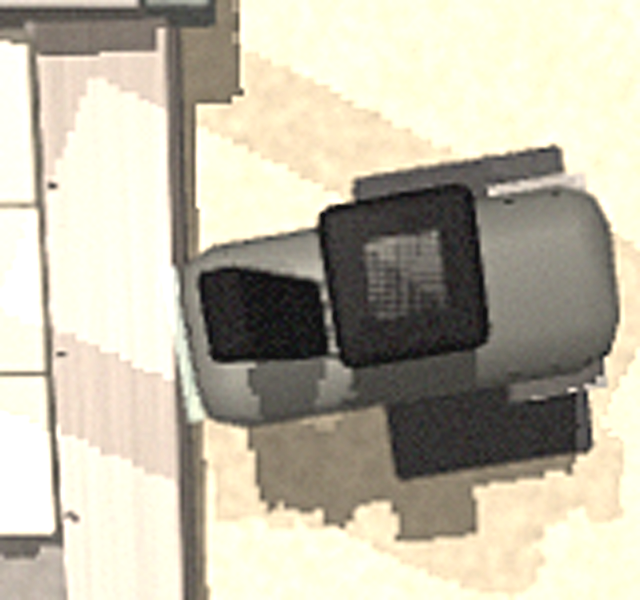

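Run:
```python
from h import *
import pickle
W=pickle.load(open("W9.pkl","rb"))
f=lambda u,v,z:onplane(W,(243+u/4-.4,15+v/4-.4),z)
P=np.array([f(*p,.195) for p in((321,210),(470,185),(488,343),(347,365))]); print(P)
j=(P[1]-P[0]+P[2]-P[3]); j/=np.linalg.norm(j); print(np.degrees(np.arctan2(j[1],j[0])),"thick",np.linalg.norm(P[1]-P[0]))
c=P.mean(0); half=(P[1]+P[2]-P[0]-P[3])@j/4; out=c+half*j
mid=out-.0195*j; print("centre",c,"outer",out,"mid est",mid)
for z in(.183,.17): print("trig end",z,f(203,315,z),(out-f(203,315,z))@j)
need([mid[0],mid[1],.25],j)
```

```text
[[ 0.6441 -0.0845  0.195 ]
 [ 0.6715 -0.0792  0.195 ]
 [ 0.6766 -0.1072  0.195 ]
 [ 0.6498 -0.1121  0.195 ]]
10.618909720364828 thick 0.027958533693777696
centre [ 0.6605 -0.0957  0.195 ] outer [ 0.6741 -0.0932  0.195 ] mid est [ 0.6549 -0.0968  0.195 ]
trig end 0.183 [ 0.6209 -0.103   0.183 ] 0.054075167969144605
trig end 0.17 [ 0.6194 -0.1021  0.17  ] 0.05532358728497275
pos [ 0.6497 -0.1899  0.2898] toolx [ 0.9996  0.0298 -0.0006] tooly [-0.0006  0.0001 -1.    ] q6 -0.4305497393998532 open 1.0017097113422608 t 31.225
turn -8.9 shift [2.2299 3.9777 9.0572] tool axes after [ 0.9829  0.1843 -0.0005] [-0.1843  0.9829  0.0002]
```

Request:
carry_out([
  [[0, 0, 0, -8.9], [1, 0, 4.5, 0], [1, 0, 4.5, 0], [0, 5, 0, 0], [0, 5, 0, 0], [0, 4.4, 0, 0], [0, 0, 0, 0], [0, 0, 0, 0]],
], hand=0)

```text
clock: 32.22
eef_pos: [0.6545, -0.0984, 0.1485]
orientation: [-1.567, -0.148, 0.143]
contact_force: [0.2, -0.9, 0.4]
opening: 1.002
```

Request:
carry_out([
  [[0, 0, 0, 0], [0, 0, 0, 0], [0, 0, 0, 0], [0, 0, 0, 0], [0, 0, 0, 0], [0, 0, 0, 0], [0, 0, 0, 0], [0, 0, 0, 0]],
], hand=1, grip_force=30)

```text
clock: 33.22
eef_pos: [0.6552, -0.0982, 0.1487]
orientation: [-1.568, -0.149, 0.143]
contact_force: [2.2, 0.7, 6.8]
opening: 0.45
```

Request:
carry_out([
  [[0, 0, 0, 0], [0, 0, 0, 0], [0, 0, 0, 0], [0, 0, 0, 0]],
], grip_force=50)

```text
clock: 33.72
eef_pos: [0.6553, -0.0982, 0.1488]
orientation: [-1.568, -0.149, 0.143]
contact_force: [3.2, -0.1, 6.6]
opening: 0.444
```

Request:
carry_out([
  [[0, 0, 0, 0], [0, 0, 0, 0], [0, 0, 0, 0], [0, 0, 0, 0], [0, 0, 0, 0]],
], hand=0)

```text
clock: 34.35
eef_pos: [0.6539, -0.0978, 0.1462]
orientation: [-1.566, -0.146, 0.145]
contact_force: [0.6, -0.3, -0.3]
opening: 0.997
```

Request:
carry_out([
  [[0, -4, 0, 0], [0, -6, 0, 0], [0, -4, 0, 0], [0, 0, 0, 8.9], [0, 0, 0, 0]],
])

```text
clock: 34.98
eef_pos: [0.6538, -0.0978, 0.2866]
orientation: [-1.571, -0.025, 0.024]
contact_force: [-1.0, 0.7, -0.6]
opening: 1.003
```

Run:
```python
from h import *
need([.497,.0207,.15],E)
t=r.snapshot("top");w=r.snapshot("wrist"); cv2.imwrite("pics/top10.png",t);cv2.imwrite("pics/w10.png",w)
```

```text
pos [ 0.6538 -0.0978  0.2866] toolx [0.9995 0.0312 0.0012] tooly [ 0.0012 -0.0003 -1.    ] q6 -0.2989822793570103 open 1.002615664255537 t 34.975
turn 0.1 shift [-15.3357  13.6361  12.3197] tool axes after [0.9996 0.0299 0.0012] [-0.0299  0.9996 -0.0003]
```

Request:
carry_out([
  [[-4, 0, 3.2, 0], [-4, 0, 3.2, 0], [-4, 0, 3.2, 0], [-3.4, 0, 3.0, 0], [0, 5, 0, 0], [0, 6, 0, 0], [0, 5, 0, 0], [0, 0, 0, 0]],
], hand=0.6)

```text
clock: 36.08
eef_pos: [0.4914, 0.024, 0.1211]
orientation: [-1.569, -0.016, 0.034]
contact_force: [0.3, 0.5, 0.7]
opening: 0.403
```

Request:
carry_out([
  [[0, 4, 0, 0], [0, 3, 0, 0], [0, 2, 0, 0], [0, 0, 0, 0]],
])

```text
clock: 36.58
eef_pos: [0.4961, 0.0234, 0.0365]
orientation: [-1.571, -0.024, 0.025]
contact_force: [0.4, 0.8, 0.1]
opening: 0.401
```

Request:
carry_out([
  [[0, 0, 0, 0], [0, 0, 0, 0], [0, 0, 0, 0], [0, 0, 0, 0]],
], hand=1, grip_force=30)

```text
clock: 37.08
eef_pos: [0.4954, 0.0233, 0.0369]
orientation: [-1.571, -0.023, 0.025]
contact_force: [-4.9, -1.1, 0.6]
opening: 0.13
```

Request:
carry_out([
  [[0.09, -1.28, 0, 0], [0.27, -1.26, 0, 0], [0.44, -1.2, 0, 0], [0.6, -1.14, 0, 0], [0.75, -1.03, 0, 0], [0.89, -0.93, 0, 0], [1.02, -0.79, 0, 0], [1.11, -0.64, 0, 0]],
])

```text
clock: 38.08
eef_pos: [0.547, 0.0248, 0.1224]
orientation: [-1.571, -0.022, 0.025]
contact_force: [-11.2, -2.0, 10.5]
opening: 0.12
```

Request:
carry_out([
  [[1.19, -0.48, 0, 0], [1.24, -0.31, 0, 0], [1.28, -0.13, 0, 0], [1.28, 0.04, 0, 0], [1.27, 0.22, 0, 0], [1.22, 0.4, 0, 0], [1.15, 0.56, 0, 0], [0.4, 0.25, 0, 0]],
])

```text
clock: 39.08
eef_pos: [0.6388, 0.0277, 0.1125]
orientation: [-1.571, -0.024, 0.023]
contact_force: [-2.1, -1.6, 3.9]
opening: 0.127
```

Request:
carry_out([
  [[0.1, 0.1, 0, 0], [0, 0, 0, 0]],
])

```text
clock: 39.33
eef_pos: [0.6392, 0.0277, 0.1123]
orientation: [-1.571, -0.024, 0.023]
contact_force: [-0.6, -3.0, 2.9]
opening: 0.127
```

Request:
carry_out([
  [[0, 0, 0, 0], [0, 0, 0, 0], [0, 0, 0, 0], [0, -3, 0, 0], [0, -5, 0, 0], [0, -5, 0, 0], [0, -2, 0, 0], [0, 0, 0, 0]],
], hand=0.6)

```text
clock: 40.33
eef_pos: [0.6396, 0.0278, 0.2635]
orientation: [-1.571, -0.026, 0.021]
contact_force: [0.5, 0.1, -0.1]
opening: 0.401
```

Request:
carry_out([
  [[-5, 0, -6, 0], [-5, 0, -6, 0], [-1.5, 0, -6, 0], [0, 0, -2, 0], [0, 0, 0, 0], [0, 0, 0, 0]],
], hand=0.3)

```text
clock: 41.08
eef_pos: [0.5491, -0.1498, 0.2607]
orientation: [-1.569, -0.023, 0.026]
contact_force: [0.2, -0.5, 0.9]
opening: 0.7
```

Run:
```python
from h import *
import pickle
need([.5285,-.138,.056],E)
W=r.camera_model("wrist"); w=r.snapshot("wrist");s=r.snapshot("scene")
pickle.dump(W,open("W11.pkl","wb")); cv2.imwrite("pics/w11.png",w); cv2.imwrite("pics/s11.png",s)
cv2.imwrite("pics/c11.png",np.vstack([w[:250,:],cv2.resize(s[150:320,150:470],(640,340))]))
```

```text
pos [ 0.5491 -0.1498  0.2607] toolx [ 0.9995  0.0307 -0.0018] tooly [-0.0019  0.0016 -1.    ] q6 -0.4361082789595374 open 0.700000436467059 t 41.075
turn 0.0 shift [-1.9825 20.4777  1.2051] tool axes after [ 0.9996  0.0299 -0.0018] [-0.0299  0.9996  0.0016]
```

View pics/c11.png

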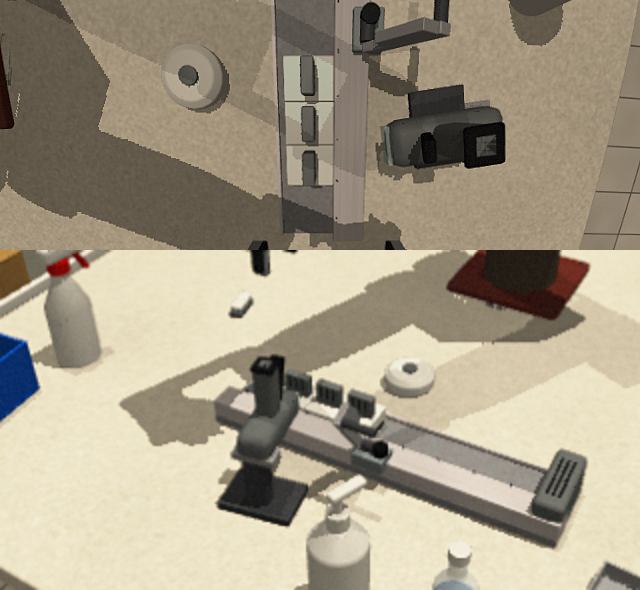

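Request:
carry_out([
  [[-2, 0, 1.1, 0], [0, 6, 0, 0], [0, 6, 0, 0], [0, 4, 0, 0], [0, 3, 0, 0], [0, 1.5, 0, 0], [0, 0, 0, 0]],
], hand=0.55)

```text
clock: 42.05
eef_pos: [0.5285, -0.1397, 0.0564]
orientation: [-1.57, -0.023, 0.026]
contact_force: [-0.7, -0.4, 0.6]
opening: 0.454
```

Request:
carry_out([
  [[0, 0, 0, 0], [0, 0, 0, 0], [0, 0, 0, 0], [0, 0, 0, 0]],
], hand=1, grip_force=40)

```text
clock: 42.55
eef_pos: [0.5283, -0.141, 0.0589]
orientation: [-1.571, -0.023, 0.025]
contact_force: [-7.2, 0.5, 7.6]
opening: 0.153
```

Request:
carry_out([
  [[0, 0, 0, 0], [0, 0, 0, 0], [0, 0.5, 0, 0], [0, 0, 0, 0]],
], hand=0.7)

```text
clock: 43.05
eef_pos: [0.5284, -0.1404, 0.0515]
orientation: [-1.57, -0.023, 0.024]
contact_force: [0.2, 0.7, 0.0]
opening: 0.302
```

Request:
carry_out([
  [[0, 0, 0, 0], [0, 0, 0, 0], [0, 0, 0, 0], [0, 0, 0, 0]],
], hand=1, grip_force=40)

```text
clock: 43.55
eef_pos: [0.5283, -0.1405, 0.0518]
orientation: [-1.57, -0.023, 0.024]
contact_force: [-3.4, -0.5, 1.3]
opening: 0.154
```

Request:
carry_out([
  [[0, 0, 0.8, 0], [0, 0, 1.2, 0], [0, 0, 1.5, 0], [0.02, 0, 1.5, 0], [0, 0, 1.5, 0], [0, 0, 1.5, 0], [0, 0, 1, 0], [0, 0, 0, 0]],
])

```text
clock: 44.55
eef_pos: [0.5257, -0.0505, 0.0519]
orientation: [-1.571, -0.023, 0.025]
contact_force: [-3.7, -2.0, 1.0]
opening: 0.155
```

Request:
carry_out([
  [[0, 0, 0.8, 0], [0.02, 0, 1.2, 0], [0, 0, 1.5, 0], [0, 0, 1.5, 0], [0.02, 0, 1.5, 0], [0, 0, 1.5, 0], [0, 0, 1, 0], [0, 0, 0, 0]],
])

```text
clock: 45.55
eef_pos: [0.5231, 0.0389, 0.0519]
orientation: [-1.572, -0.022, 0.026]
contact_force: [-5.4, -4.6, 2.8]
opening: 0.158
```

Request:
carry_out([
  [[0, 0, 0.8, 0], [0, 0, 1, 0], [0.02, 0, 1, 0], [0, 0, 0.8, 0], [0, 0, 0.5, 0], [0, 0, 0.3, 0], [0, 0, 0, 0]],
])

```text
clock: 46.42
eef_pos: [0.5218, 0.0813, 0.052]
orientation: [-1.574, -0.022, 0.026]
contact_force: [-7.2, -10.0, 4.2]
opening: 0.157
```

Request:
carry_out([
  [[-0.04, 0, 0.5, 0], [0, 0, 0.5, 0], [0, 0, 0.3, 0], [0, 0, 0, 0]],
])

```text
clock: 46.92
eef_pos: [0.5214, 0.0948, 0.0519]
orientation: [-1.573, -0.022, 0.025]
contact_force: [-5.0, -7.4, 4.0]
opening: 0.159
```

Request:
carry_out([
  [[0, 0, 0.3, 0], [0, 0, 0.3, 0], [0, 0, 0.2, 0], [0, 0, 0, 0]],
])

```text
clock: 47.42
eef_pos: [0.5213, 0.1009, 0.052]
orientation: [-1.576, -0.022, 0.026]
contact_force: [-5.7, -15.7, 3.9]
opening: 0.155
```

Request:
carry_out([
  [[0, 0, 0.2, 0], [0, 0, 0.1, 0], [0, 0, 0, 0], [0, 0, 0, 0]],
])

```text
clock: 47.92
eef_pos: [0.5213, 0.1011, 0.0522]
orientation: [-1.581, -0.022, 0.026]
contact_force: [-6.5, -26.9, 6.6]
opening: 0.159
```

Request:
carry_out([
  [[0, 0, -0.3, 0], [0, 0, 0, 0]],
])

```text
clock: 48.18
eef_pos: [0.5212, 0.1009, 0.052]
orientation: [-1.576, -0.022, 0.025]
contact_force: [-6.8, -15.3, 4.1]
opening: 0.157
```

Request:
carry_out([
  [[0, 0, 0, 0], [0, 0, 0, 0], [0, -2, 0, 0], [0, -4, 0, 0], [0, -5, 0, 0], [0, -5, -1, 0], [0, -4, 0, 0], [0, 0, 0, 0]],
], hand=0.65)

```text
clock: 49.18
eef_pos: [0.5249, 0.0949, 0.257]
orientation: [-1.57, -0.031, 0.017]
contact_force: [1.1, 0.2, 0.3]
opening: 0.354
```

Run:
```python
from h import *
import pickle
need([0,0,0])
W=r.camera_model("wrist"); w=r.snapshot("wrist");s=r.snapshot("scene")
pickle.dump(W,open("W12.pkl","wb")); cv2.imwrite("pics/w12.png",w); cv2.imwrite("pics/s12.png",s)
cv2.imwrite("pics/c12.png",np.vstack([cv2.resize(w[20:270,200:450],(500,500))[:, :],cv2.resize(s[190:300,250:470],(500,250))])[:750][::1] if 0 else np.hstack([cv2.resize(w[20:270,220:420],(480,600)),cv2.resize(s[180:310,300:460],(320,260)).repeat(1,0) if 0 else cv2.copyMakeBorder(cv2.resize(s[170:330,290:470],(320,284)),0,316,0,0,cv2.BORDER_CONSTANT)]))
```

```text
pos [0.5249 0.0949 0.257 ] toolx [0.9995 0.0305 0.0094] tooly [ 0.0094  0.0009 -1.    ] q6 -7.503679774693179e-05 open 0.35391800801924733 t 49.175
turn 0.0 shift [-52.9906  25.1999  -7.9312] tool axes after [0.9995 0.0299 0.0094] [-0.0299  0.9996  0.0006]
```

View pics/c12.png

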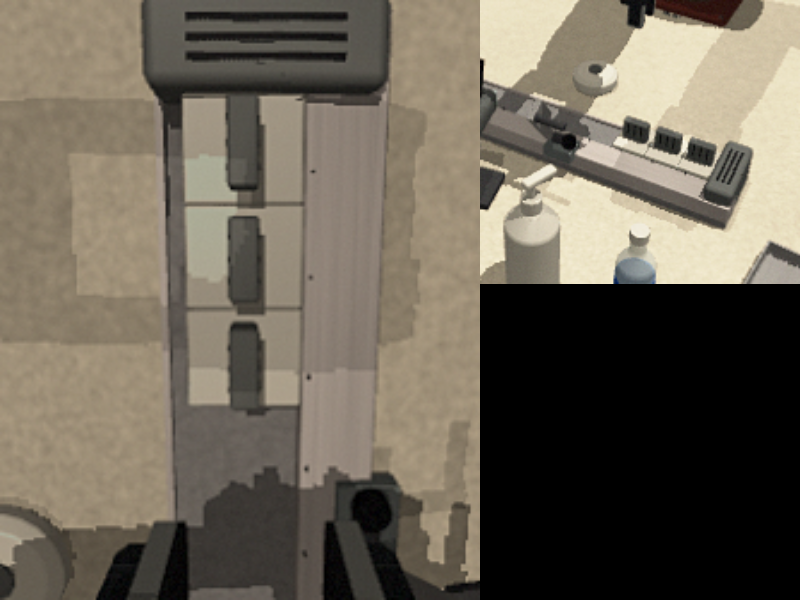

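```bash
python3 -c "
from rig import r
print(r.sign_off(), r.read_state()['contact_force'])"
```

```text
the job is handed in; nothing more can be done
the job is handed in; nothing more can be done
```

The job is done and handed in at about 49 s of the 210 s allowed.

- **Stop down:** I flipped the stop down across the bed.
- **Row gauged:** I found three packs and no fourth. I set all three in a closed row, each pushed against the fence and then towards the stop until it stalled at 12–25 N.
- **Scanner:** I squeezed the trigger until the fingers read about 38 mm. Grip plus fully squeezed trigger is 39 mm, and the fingers read about 1 mm low on the pack ribs and the rod. Raising the grip from 30 N to 50 N closed them only another 0.5 mm, so I let go.
- **Stop up and back:** I swung the leaf to about 2.17 rad, worked out from the rod's height (the limit is 2.2). The next picture showed it leaning back behind the fence.
- **Row home:** I slid the row along the fence by the last pack's rib until it stalled against the end wall at about 27 N.

**Last checks:** The final wrist picture shows the three packs closed up, along the fence and against the end wall, with the gripper clear above. No grip slip showed in the readings, and none of the other things was handled. No check failed. The camera made the packs' sides 2–10 % short, so I went by contact force for the final seating. The last picture was too small to judge the leaf's angle again, but I had not touched it since the earlier view.

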